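# Bring the sugar caddy to its cradle, unlock and open it

### The arm

A 6-joint arm with a two-finger parallel gripper is mounted at the origin on a cart in front of the work surface, level with it; the furniture and walls round the work are solid. World frame = base frame: x ahead of the robot, y to its left, z up, the work surface at z = 0. Lengths are in m, angles in rad, forces in N, time in s.
With the tool pointing down it reaches from about 0.325 to 1 m from the base axis. Payload 5.1 kg.
Tool frame: the origin (TCP) lies between the finger pads; the fingertips stand 25 mm ahead of it and the grasp point (between the pads) lies 6 mm ahead of it; z points along the fingers, y is the line along which they close (so a half turn about z gives the same grasp; the last joint's range is limited). The gripper opens to 85 mm and grips with 20 to 120 N. Pads are 22 mm wide; open, the fingers measure 114 mm over their backs; the gripper's body (76 mm by 85 mm) begins 54 mm behind the grasp point. The pads swing forward as they close: fully open they stand 13 mm farther back than shut.
Start: joints at [-1.302, 0.124, 1.65, -0, 1.367, -0.083], TCP at [0.224, -0.61, 0.256] pointing down, gripper open.
Joint ranges: [-2.61, 2.61], [-1.02, 2.33], [0.03, 2.71], [-1.35, 4.49], [0.32, 2.68], [-2.91, 2.91]. Speed limits (rad/s): [2.57, 2.57, 3.14, 3.14, 3.14, 3.14].

### API

Orientations are given as a rotation vector (axis times angle).
In Python, from plant import sense, capture, close_job, search_frame gives the robot as it stands.
- The arm moves only by the shell command python3 -m inch 'ROWS' [FORCE]. ROWS is JSON, a list of rows, each a list of 3 entries, a list of its own where there are three numbers: the closure, from -1 (fully open) to 1 (shut), so that 0 is half open, then the shift along the tool's x, y, z each as a share of 40 cm, from -1 to 1, then the turn about the tool's z as a share of 45 degrees, from -1 to 1. In form: [[jaw, [x, y, z], turn], ...]. A call has exactly 8 rows; each row is the pose to reach, as a shift and turn from the pose commanded when the call began, along the tool's axes at that moment; what a row does not reach only later rows make up. A row lasts 1/12 s, in which the tool goes at most 41.7 mm and 7.16 degrees, less where a joint would pass 70% of its speed; a pose out of reach is approached as far as the arm can. A call with a number of a shift or a turn outside -1 to 1 is refused whole. A call with a gripper value outside its range is refused whole. The fingers move at their own pace and stop on an object; FORCE is the grip in N (left out, the last holds). Time passes only in rows, so rows that repeat a pose let the fingers close, or fill a call up. It gives the time, the measured TCP pose, the force, the opening and the grip force at its end, in the units of the state.
- sense(): the state, without advancing time (a new reading comes with each control period).
- capture(name): name is "scene" or "side" or "wrist"; returns a dict with "image" (420x560x3 uint8, blue, green, red), "depth" (420x560 float32, m along the optical axis (not along the pixel's ray), 0 where there is no reading), "K" (3x3 intrinsics, pixels), "R" (3x3) and "t" (3): a world point X has camera coordinates R X + t; the wrist camera has in their place "mount" (4x4, takes a point from camera to tool coordinates, whose origin is the TCP and whose axes are the flange's). Camera axes: x right, y down, z forward; pixel columns grow to the right and rows downward; lengths in m; the calibration is good to about 2 mm. A picture is of the moment at which its call begins: read the wrist's pose just before it.
- close_job(): hands the job in; it is judged then, once.
Trained networks look in a picture, given as the dict that the camera call returned (one of the last four; its "shot" number tells which), for a name from the list of things; names that differ only in an ending like _2 or _b are one class to them, and where a whole thing is asked for, a point or a joint stands for the part that bears it (a point fixed in the world has none). Each returns a list of dicts, best first, with "confidence" (0 to 1); they miss things now and then, are a little off and sometimes report something else, mostly with a low value. They report only what shows in the picture. A call takes as long as a camera call. They do not tell look-alikes from the thing itself.
- search_frame(picture, label): "bbox" ([left, top, width, height] in pixels, round what is visible of it).
The state is a dict: "time": time; "joint_positions": joint angles; "qd": joint speeds; "tau": joint torques, N m; "eef_pos": TCP position; "tcp_rot": TCP orientation; "ft_force": force on the tool from outside, world axes, zero at the start; "ft_torque": the same for the moment, N m; "width": finger opening in m; "finger_force": force on a finger pad.
Only numpy, scipy, OpenCV 4.12 (cv2) and the standard library are available. Lean on these libraries where they do the work, as an engineer would, in place of code of your own. Each camera call takes 0.05 s, during which the arm holds its last target. There are 200 camera calls.

### The job

Lift the blue sugar caddy out of its dark steel rack and stand it upright on the open worktop; let go, take it again by its other pair of sides and set it fully home in the white serving cradle. With it standing there, slide the red-tabbed lock bolt fully clear of the wooden lid, then slide the lid fully open so that the sugar can be reached. Leave the caddy seated in the cradle and do not shove the glass, the red-capped spice jar or the toothpick pot.

Things in the scene. Friction and masses are not known exactly. Their poses are not given: they have to be found in the camera images.
- caddy: Blue enamel sugar caddy, copper foot: a loose box 68 mm long (its x), 60 mm wide (its y), 72 mm high to its flat top, 0.3 to 0.65 kg. Origin: centre of its underside, z up. The tabs of its two slides rise 19 mm above the top. In the rack only its end faces (at +x and -x, 68 mm apart) can be gripped; in the cradle only its long faces (at +y and -y, 60 mm apart).
- caddy_mid (a point): Centre of the caddy's box, 36 mm above its underside and 36 mm below its flat top, with the caddy's axes. Stands 36 mm high when the caddy is on the worktop, 44 mm in the rack or the cradle.
- lock_fin (a point): Centre of the red tab on the brass lock bolt, 11.5 mm above the caddy's flat top: 20 mm along the caddy's x, 8 mm thick along its y, 15 mm high, its foot on the 4 mm thick bolt. Pushing the tab toward the caddy's -y, outward from the lid, frees the lid. The top beside the tab on its +y side is clear for a fingertip.
- lid_fin (a point): Centre of the dark wooden tab on the light wooden sliding lid, 11.5 mm above the caddy's flat top: 8 mm thick along the caddy's x, 24 mm along its y, 15 mm high, its foot on the 4 mm thick lid. Pushing the tab toward the caddy's +x, the end where the bolt lies, opens the lid.
- lock (a joint): Travel of the lock bolt, m: 0 to 3 mm at the start (bolt across the lid's path), 13 mm at its stop when fully clear of the lid. Rubs with about 1.2 N and stays where it is left.
- lid (a joint): Travel of the sliding lid along the caddy's +x, m: 0 to 1.5 mm at the start (closed), 24 mm at its stop (fully open). The bolt lets it move only about 2 mm until it is freed by 10 mm or more. Rubs with about 1.5 N and stays where it is left.
- rack: Dark steel storage rack, fixed. Origin: centre of its underside, z up; base 100 x 90 x 8 mm, on which the caddy stands at first, its axes along the rack's. Two cheeks 54 mm long cover the caddy's long faces (at the rack's +y and -y) from the base to 88 mm high, with 2.5 mm of play; rubber stops 15 mm high stand before its end faces. The caddy comes out straight up.
- cradle: White serving cradle, fixed. Origin: centre of its underside, z up; base 112 x 100 x 8 mm. End walls (at +x and -x) 36.5 mm from the centre, turned in round the four corners 32.5 mm from the centre, up to 73 mm high with a flared lead-in on top: 2.5 mm of play round the caddy. The middle 50 mm of the long sides (at +y and -y) is open for fingers.
- cradle_mid (a point): Where the caddy's centre lies when it is home in the white cradle: 44 mm above the worktop on the cradle's axis, with the cradle's axes. The caddy goes in straight down with its x along the cradle's x, either way round.
- glass: Bystander: clear drinking glass, 80 mm across, 91 mm high, loose. Origin at the centre of its underside.
- spice: Bystander: spice jar with a red cap, 39 mm across, 91 mm high, loose. Origin at the centre of its underside.
- picks: Bystander: small clear pot of toothpicks, 41 mm across, 64 mm high, loose. Origin at the centre of its underside.
Things that resemble listed ones, but are neither listed nor needed, are in the scene too. What is meant by the caddy is not purple, and is the smaller of those in its own colour. Leave any green look-alike of the cradle alone.

How it is judged:
On the way, in this order (a step that is already met when the one before it is completed fails the run):
1. the caddy stands upright on the open worktop and is let go (height (world z) of caddy_mid below 0.0395 m and angle between caddy_mid's own z axis and vertical below 0.06 rad and contact force between the fingers and caddy below 0.05 N and linear speed of caddy below 0.01 m/s), for 0.2 s.
2. the caddy is home in the cradle and let go, its lid still locked (distance between caddy_mid and cradle_mid below 0.006 m and angle between caddy_mid's own z axis and vertical below 0.07 rad and angle between the x axis of caddy_mid and the x axis of cradle_mid, either way round below 0.12 rad and contact force between the fingers and caddy below 0.05 N and linear speed of caddy below 0.01 m/s and value of joint lock below 0.008 m), for 0.2 s.
3. the lock bolt is slid clear of the lid, the caddy in the cradle (value of joint lock above 0.011 m and value of joint lid below 0.006 m and distance between caddy_mid and cradle_mid below 0.01 m), for 0.1 s.
4. the lid is slid open (value of joint lid above 0.0215 m), for 0.1 s.
At the end, for the whole second after the job is handed in: The caddy stands at rest home in the cradle (its centre within 6 mm of the seat, tilt under 0.07 rad, its x within 0.12 rad of the cradle's, either way round), the lock bolt is moved out by more than 10.5 of 13 mm and the lid is open by more than 21.5 of 24 mm (distance between caddy_mid and cradle_mid below 0.006 m and angle between caddy_mid's own z axis and vertical below 0.07 rad and angle between the x axis of caddy_mid and the x axis of cradle_mid, either way round below 0.12 rad and linear speed of caddy below 0.01 m/s and value of joint lock above 0.0105 m and value of joint lid above 0.0215 m); the robot touches nothing.
It fails at once if a bystander (glass, spice jar or toothpick pot) is moved by more than 3 cm or tipped over (distance of any of glass, spice, picks from where it was at the start of the episode above 0.03 m or angle between any of glass, spice, picks's own z axis and vertical above 0.5 rad).
It also fails if it takes over 69 s, if anything falls off the work surface, if the arm or the gripper's body presses on something with over 40 N, if the wrist force passes 120 N, or if a joint passes its speed limit or range.

## Working session

There is one attempt and no reset: what is moved stays moved. The work goes in short steps, Python scripts to look and compute and a shell command to move; the robot and the scene stay as the last step left them, time stands still between calls to the robot, and variables do not carry over. Pictures are saved under pics/ and viewed, at most 10 in all, crops included, and the job is handed in when it is done.

```bash
ls; mkdir -p pics
cat > h.py <<'E'
import numpy as np, cv2
from scipy.spatial.transform import Rotation as Rn
from plant import sense, capture, close_job, search_frame
def cloud(p, s=None):
    """world xyz per pixel"""
    d=p["depth"]; K=p["K"]; v,u=np.mgrid[:d.shape[0],:d.shape[1]]
    c=np.stack([(u-K[0,2])*d/K[0,0],(v-K[1,2])*d/K[1,1],d],-1)
    if "mount" in p:
        M=p["mount"]; c=c@M[:3,:3].T+M[:3,3]
        R=Rn.from_rotvec(s["tcp_rot"]).as_matrix(); w=c@R.T+np.array(s["eef_pos"])
    else: w=(c-p["t"])@p["R"]
    w[d==0]=np.nan
    return w
E
python3 - <<'E'
from h import *
s=sense(); print({k:np.round(v,3).tolist() for k,v in s.items()})
for n in ["scene","side"]:
    p=capture(n); cv2.imwrite(f"pics/{n}0.png",p["image"]); w=cloud(p)
    np.savez(f"{n}0.npz",w=w,im=p["image"])
    for l in ["caddy","lock_fin","lid_fin","rack","cradle","glass","spice","picks"]:
        for r in search_frame(p,l)[:4]:
            x,y,a,b=map(int,r["bbox"]); q=w[y:y+b,x:x+a].reshape(-1,3); q=q[q[:,2]>.02] if len(q) else q
            print(n,l,round(r["confidence"],2),[x,y,a,b],np.round(np.nanmedian(q,0),3) if len(q) else "")
E
```

```text
pics
{'time': 0.0, 'joint_positions': [-1.302, 0.124, 1.652, 0.0, 1.367, -0.083], 'qd': [-0.0, 0.0, -0.002, -0.001, -0.0, -0.0], 'tau': [0.001, -42.361, -36.545, 0.0, 0.007, -0.0], 'eef_pos': [0.224, -0.61, 0.255], 'tcp_rot': [-3.091, -0.549, 0.0], 'ft_force': [-0.783, -0.332, 0.116], 'ft_torque': [-0.007, 0.023, 0.047], 'finger_force': 0.0, 'width': 0.085}
scene caddy 0.6 [258, 227, 27, 40] [0.413 0.248 0.077]
scene caddy 0.58 [142, 286, 44, 52] [0.473 0.582 0.064]
scene caddy 0.57 [218, 248, 40, 54] [0.403 0.399 0.083]
scene lock_fin 0.63 [240, 254, 10, 15] [0.395 0.387 0.102]
scene lock_fin 0.44 [166, 292, 5, 9] [0.474 0.563 0.081]
scene lock_fin 0.41 [264, 229, 12, 4] [0.443 0.213 0.091]
scene lid_fin 0.5 [146, 291, 18, 14] [0.498 0.583 0.076]
scene lid_fin 0.46 [269, 233, 16, 10] [0.413 0.225 0.084]
scene rack 0.83 [253, 228, 41, 46] [0.406 0.255 0.078]
scene cradle 0.65 [340, 168, 42, 36] [ 0.428 -0.311  0.044]
scene cradle 0.6 [350, 152, 34, 24] [ 0.467 -0.483  0.052]
scene spice 0.92 [216, 206, 16, 29] [0.629 0.179 0.063]
scene spice 0.7 [260, 226, 28, 37] [0.412 0.241 0.075]
[... 196 characters left out ...]
, 15] [0.431 0.228 0.083]
side caddy 0.61 [280, 282, 30, 40] [0.414 0.395 0.092]
side lock_fin 0.67 [288, 249, 21, 31] [0.43  0.244 0.079]
side lock_fin 0.56 [255, 338, 13, 5] [0.489 0.555 0.075]
side lid_fin 0.64 [299, 256, 11, 7] [0.413 0.223 0.085]
side lid_fin 0.47 [279, 282, 17, 13] [0.44 0.37 0.1 ]
side lid_fin 0.4 [250, 343, 12, 10] [0.497 0.584 0.077]
side rack 0.81 [285, 250, 25, 34] [0.427 0.246 0.08 ]
side cradle 0.9 [308, 160, 32, 24] [ 0.42  -0.304  0.052]
side cradle 0.61 [302, 129, 31, 33] [ 0.473 -0.487  0.051]
side glass 0.93 [255, 176, 17, 29] [ 0.633 -0.101  0.061]
side spice 0.79 [240, 234, 14, 22] [0.635 0.179 0.068]
side picks 0.27 [290, 253, 20, 22] [0.428 0.241 0.08 ]
```

Run:
```python
import cv2
a=cv2.imread("pics/scene0.png"); b=cv2.imread("pics/side0.png")
A=cv2.resize(a[130:350,100:420],(800,550),interpolation=cv2.INTER_CUBIC); cv2.imwrite("pics/a.png",A)
B=cv2.resize(b[110:390,180:400],(471,600),interpolation=cv2.INTER_CUBIC); cv2.imwrite("pics/b.png",B)
```

```text
(no output)
```

View pics/a.png

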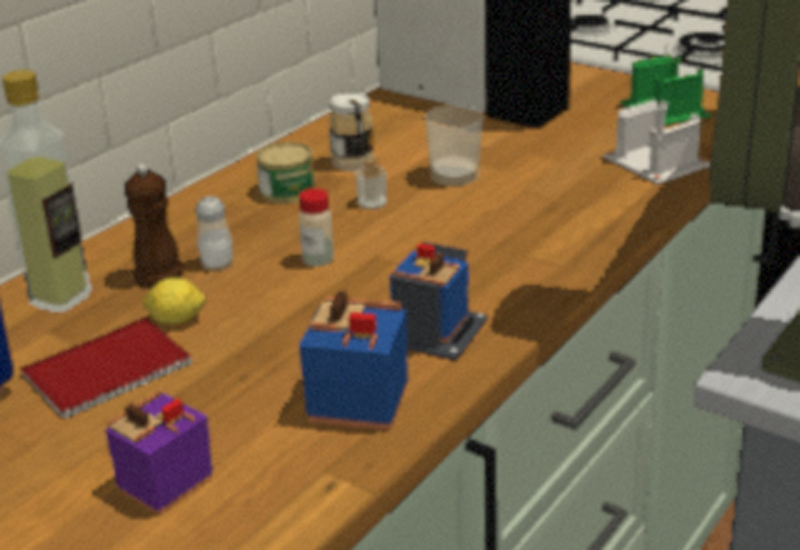

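View pics/b.png

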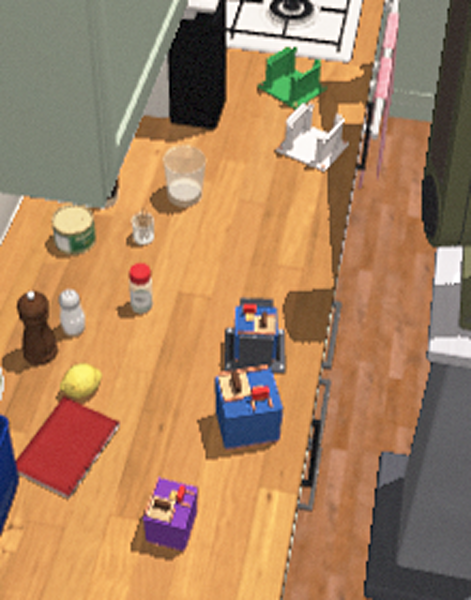

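The blue caddy in the steel rack is at about (435,290) in the first crop and (257,330) in the second. The larger blue look-alike is in front of it, and the white cradle is at (660,140) with the green one behind it. I'll look over the cradle first, as it is on the way.

```bash
python3 -m inch '[[-1,[0.2,-0.15,-0.08],0],[-1,[0.6,-0.45,-0.12],0],[-1,[0.6,-0.5,-0.12],0],[-1,[0.6,-0.5,-0.12],0],[-1,[0.6,-0.5,-0.12],0],[-1,[0.6,-0.5,-0.12],0],[-1,[0.6,-0.5,-0.12],0],[-1,[0.6,-0.5,-0.12],0]]'
cat >> h.py <<'E'
def plan(xyz, yaw=None):
    """shift in units of 40cm along tool axes, turn in units of 45deg; yaw=world direction of tool x (deg), mod 180"""
    s=sense(); R=Rn.from_rotvec(s["tcp_rot"]).as_matrix()
    d=R.T@(np.array(xyz)-s["eef_pos"]); cur=np.degrees(np.arctan2(R[1,0],R[0,0])); t=0
    if yaw is not None: t=-((yaw-cur+90)%180-90)   # tool z is down
    print("pos",np.round(s["eef_pos"],4),"yaw",round(cur,2),"j",np.round(s["joint_positions"],2),"shift",np.round(d/.4,4),"turn",round(t/45,4))
E
python3 - <<'E'
from h import *
s=sense();p=capture("wrist");print(np.round(p["mount"],4).tolist(),np.round(p["K"],1).tolist())
w=cloud(p,s);cv2.imwrite("pics/w1.png",p["image"]);np.savez("w1.npz",w=w,im=p["image"])
for r in search_frame(p,"cradle")[:3]:print(r)
plan([.42,-.31,.3])
E
```

```text
time: 1.57
eef_pos: [0.3816, -0.3368, 0.3053]
tcp_rot: [3.092, 0.553, 0.002]
ft_force: [0.6, 0.3, -0.1]
width: 0.0856
finger_force: 0.0
[[0.0009, -0.9522, -0.3055, 0.0778], [1.0, 0.001, -0.0002, 0.0], [0.0005, -0.3055, 0.9522, -0.1175], [0.0, 0.0, 0.0, 1.0]] [[330.2, 0.0, 283.1], [0.0, 330.2, 213.6], [0.0, 0.0, 1.0]]
{'bbox': [366.4, 77.6, 140.1, 118.8], 'confidence': 0.96}
{'bbox': [215.1, 83.6, 112.3, 119.4], 'confidence': 0.75}
pos [ 0.382  -0.337   0.3056] yaw 20.44 j [-0.83 -0.22  1.9   0.    1.46  0.39] shift [ 0.1125 -0.0302  0.0142] turn 0.0
```

View pics/w1.png

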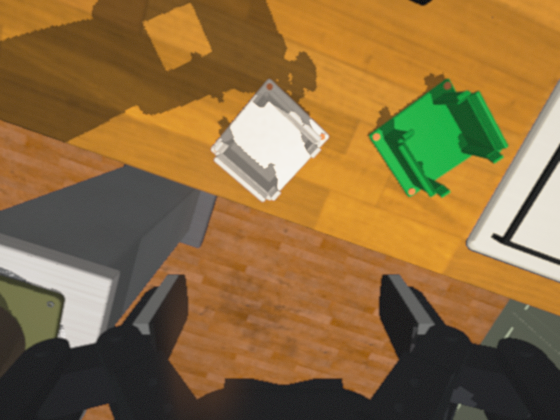

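The white cradle shows at (268,140), turned about 45° in the picture, and the green one is at (440,140). Next I'll measure its pose from the depth.

```bash
cat >> h.py <<'E'
def rect(q):
    r=cv2.minAreaRect((q[:,:2]*1000).astype(np.float32)); print("rect c",np.round(r[0],1),"size",np.round(r[1],1),"ang",round(r[2],2),"n",len(q)); return r
E
python3 - <<'E'
from h import *
z=np.load("w1.npz");w=z["w"];im=z["im"].astype(int)
hsv=cv2.cvtColor(z["im"],cv2.COLOR_BGR2HSV)
m=np.zeros(w.shape[:2],bool);m[78:205,208:332]=1
white=(hsv[...,1]<70)
for lo,hi in((.004,.014),(.004,.12),(.03,.12),(.06,.07),(.07,.12)):
    k=m&white&(w[...,2]>lo)&(w[...,2]<hi);q=w[k]
    if len(q)>5: rect(q); print(lo,hi,"mean",np.round(q.mean(0),4),"zmax",round(q[:,2].max(),4))
k=m&~white&(abs(w[...,2])<.02);print("table z",np.nanmedian(w[k],0))
E
```

```text
rect c [ 410.8 -308.3] size [ 99.9 111.2] ang 68.25 n 5062
0.004 0.014 mean [ 0.4156 -0.3079  0.0078] zmax 0.014
rect c [ 410.8 -308.3] size [ 99.9 111.2] ang 68.25 n 7669
0.004 0.12 mean [ 0.4119 -0.3071  0.0262] zmax 0.0745
rect c [ 410.7 -308.1] size [84.8 94.7] ang 68.27 n 2415
0.03 0.12 mean [ 0.4065 -0.3059  0.0649] zmax 0.0745
rect c [ 411.1 -306.8] size [82.1 94.7] ang 68.27 n 958
0.06 0.07 mean [ 0.4083 -0.3066  0.0659] zmax 0.07
rect c [ 410.7 -308.3] size [84.5 94.4] ang 68.23 n 1034
0.07 0.12 mean [ 0.414  -0.3076  0.072 ] zmax 0.0745
table z [ 4.19335579e-01 -3.17159309e-01 -1.29036737e-04]
```

```bash
python3 -m inch '[[-1,[0.25,-0.67,0],0],[-1,[0.25,-0.67,0],0],[-1,[0.25,-0.67,0],0],[-1,[0.25,-0.67,0],0],[-1,[0.25,-0.67,0],0],[-1,[0.25,-0.67,0],0],[-1,[0.25,-0.67,0],0],[-1,[0.25,-0.67,0],0]]' | tail -5
python3 -m inch '[[-1,[0.25,-0.65,0],0],[-1,[0.25,-0.65,0],0],[-1,[0.25,-0.65,0],0],[-1,[0.25,-0.65,0],0],[-1,[0.25,-0.65,0],0],[-1,[0.25,-0.65,0],0],[-1,[0.25,-0.65,0],0],[-1,[0.25,-0.65,0],0]]'
python3 - <<'E'
from h import *
s=sense();p=capture("wrist")
w=cloud(p,s);cv2.imwrite("pics/w2.png",p["image"]);np.savez("w2.npz",w=w,im=p["image"])
for n in ("rack","caddy","lock_fin","lid_fin"):
  for r in search_frame(p,n)[:3]:print(n,r)
plan([.41,.24,.3])
E
```

```text
eef_pos: [0.3816, -0.0493, 0.3046]
tcp_rot: [-3.09, -0.561, -0.003]
ft_force: [0.8, -0.7, -0.7]
width: 0.0856
finger_force: 0.0
time: 3.0
eef_pos: [0.3862, 0.228, 0.3041]
tcp_rot: [-3.091, -0.557, 0.001]
ft_force: [0.2, -1.0, -0.1]
width: 0.0855
finger_force: 0.0
rack {'bbox': [258.6, 88.4, 93.1, 95.6], 'confidence': 0.6}
caddy {'bbox': [12.3, 0.0, 35.5, 16.0], 'confidence': 0.89}
caddy {'bbox': [267.0, 104.6, 71.2, 79.4], 'confidence': 0.75}
caddy {'bbox': [275.0, 140.9, 33.3, 33.6], 'confidence': 0.73}
lock_fin {'bbox': [116.6, 107.4, 40.2, 28.4], 'confidence': 0.95}
lock_fin {'bbox': [303.2, 126.4, 22.0, 24.1], 'confidence': 0.83}
lid_fin {'bbox': [127.4, 58.3, 57.6, 52.5], 'confidence': 0.64}
lid_fin {'bbox': [266.7, 105.2, 72.3, 77.8], 'confidence': 0.63}
lid_fin {'bbox': [273.9, 137.7, 34.7, 38.7], 'confidence': 0.57}
pos [0.3866 0.2236 0.3042] yaw 20.04 j [ 0.4  -0.37  2.02 -0.    1.49  1.63] shift [ 0.069  -0.0185  0.0105] turn 0.0
```

View pics/w2.png

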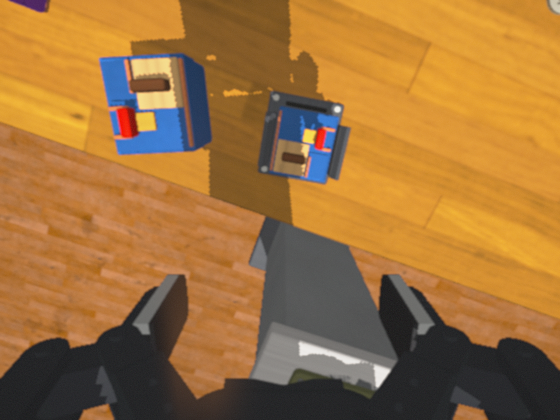

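The target caddy in the rack is at (305,145), with its red tab at (320,138) and its dark lid tab at (293,158). Its +x is therefore roughly image-up and its -y is to the right.

Run:
```python
from h import *
z=np.load("w2.npz");w=z["w"];hsv=cv2.cvtColor(z["im"],cv2.COLOR_BGR2HSV);H,S,V=cv2.split(hsv)
m=np.zeros(w.shape[:2],bool);m[85:190,250:355]=1
for n,k in (("top",(w[...,2]>.076)&(w[...,2]<.0865)&((S>110)|(V>140))),("blue",(abs(H.astype(int)-108)<12)&(S>120)&(w[...,2]>.074)&(w[...,2]<.087)),("all",w[...,2]>.074),("base",(w[...,2]>.004)&(w[...,2]<.014)),("rackall",w[...,2]>.004),
 ("red",((H<8)|(H>172))&(S>150)&(w[...,2]>.089)),("fins",w[...,2]>.0925)):
    q=w[m&k]; 
    if len(q)>5: print(n,np.round(np.median(q,0),4),round(q[:,2].max(),4));rect(q)
```

```text
top [0.4353 0.2233 0.0804] 0.0865
rect c [433.1 217.3] size [67.9 72.4] ang 10.39 n 3243
blue [0.4453 0.2194 0.0798] 0.0823
rect c [431.9 223.2] size [67.9 59.6] ang 10.8 n 1935
all [0.4335 0.224  0.0815] 0.1013
rect c [431.9 223.5] size [68.  85.1] ang 10.37 n 5129
base [0.4696 0.2394 0.0077] 0.014
rect c [431.4 223.3] size [100.1  90. ] ang 10.2 n 1266
rackall [0.4386 0.2259 0.0802] 0.1013
rect c [431.4 223.3] size [100.1  90. ] ang 10.2 n 6670
red [0.4448 0.2127 0.0986] 0.1013
rect c [444.9 212.2] size [19.7  7.2] ang 11.38 n 166
fins [0.4226 0.2192 0.0985] 0.1013
rect c [430.6 220.5] size [20.4 50.6] ang 54.48 n 391
```

Caddy centre is (0.4317, 0.2233) with its x at 10.4°. The end grip needs tool x at 100.4°.

```bash
python3 -m inch '[[-1,[0.106,0.039,0.1],-0.1],[-1,[0.106,0.039,0.2],-0.3],[-1,[0.106,0.039,0.25],-0.45],[-1,[0.106,0.039,0.25],-0.6],[-1,[0.106,0.039,0.25],-0.75],[-1,[0.106,0.039,0.25],-0.9],[-1,[0.106,0.039,0.25],-0.9],[-1,[0.106,0.039,0.25],-0.9]]' 40 | head -1
python3 -m inch '[[-1,[0,0,0],-0.15],[-1,[0,0,0],-0.3],[-1,[0,0,0],-0.45],[-1,[0,0,0],-0.6],[-1,[0,0,0],-0.75],[-1,[0,0,0],-0.887],[-1,[0,0,0],-0.887],[-1,[0,0,0],-0.887]]'
python3 - <<'E'
from h import *
plan([.4317,.2233,.06],100.4)
s=sense();p=capture("wrist");w=cloud(p,s);z=w
hsv=cv2.cvtColor(p["image"],cv2.COLOR_BGR2HSV);H,S,V=cv2.split(hsv)
near=np.hypot(w[...,0]-.4317,w[...,1]-.2233)<.06
for n,k in (("blue",(abs(H.astype(int)-108)<12)&(S>120)&(w[...,2]>.074)&(w[...,2]<.087)),("red",((H<8)|(H>172))&(S>150)&(w[...,2]>.089))):
    q=w[near&k]
    if len(q)>5: print(n,np.median(q,0));rect(q)
E
```

```text
time: 3.92
time: 4.58
eef_pos: [0.4315, 0.2244, 0.2046]
tcp_rot: [2.014, 2.411, 0.001]
ft_force: [-0.3, -0.9, 0.4]
width: 0.0853
finger_force: 0.0
pos [0.4315 0.2244 0.2046] yaw 100.27 j [ 0.37 -0.21  2.06 -0.    1.29  0.19] shift [-2.700e-03 -2.000e-04  3.616e-01] turn -0.0029
blue [0.44278084 0.22800274 0.07976343]
rect c [432.  223.2] size [67.4 62.5] ang 10.44 n 2931
red [0.44404148 0.21408189 0.09823534]
rect c [444.3 213.1] size [19.   7.4] ang 9.2 n 339
```

```bash
python3 -m inch '[[-1,[-0.003,0,0.08],0],[-1,[-0.003,0,0.15],0],[-1,[-0.003,0,0.2],0],[-1,[-0.003,0,0.25],0],[-1,[-0.003,0,0.3],0],[-1,[-0.003,0,0.34],0],[-1,[-0.003,0,0.362],0],[-1,[-0.003,0,0.362],0]]' 60
python3 -m inch '[[0,[0,0,0],0],[0.5,[0,0,0],0],[1,[0,0,0],0],[1,[0,0,0],0],[1,[0,0,0],0],[1,[0,0,0],0],[1,[0,0,0],0],[1,[0,0,0],0]]' 60
```

```text
time: 5.3
eef_pos: [0.43, 0.2229, 0.0574]
tcp_rot: [-2.008, -2.413, 0.006]
ft_force: [-0.4, -0.5, 0.7]
width: 0.0852
finger_force: 0.0
time: 5.97
eef_pos: [0.4325, 0.224, 0.0608]
tcp_rot: [2.007, 2.416, 0.003]
ft_force: [0.1, 0.7, 6.2]
width: 0.0669
finger_force: 69.8
```

```bash
python3 -m inch '[[1,[0,0,-0.02],0],[1,[0,0,-0.05],0],[1,[0,0,-0.1],0],[1,[0,0,-0.15],0],[1,[0,0,-0.2],0],[1,[0,0,-0.25],0],[1,[0,0,-0.3],0],[1,[0,0,-0.3],0]]'
python3 -m inch '[[1,[-0.05,0,0],0.1],[1,[-0.13,0,0],0.2],[1,[-0.22,0,0],0.3],[1,[-0.31,0,0],0.4],[1,[-0.4,0,0],0.5],[1,[-0.48,0,0],0.6],[1,[-0.54,-0.008,0],0.7],[1,[-0.568,-0.008,0],0.714]]'
python3 - <<'E'
from h import *
plan([.47,0,.054],68.25)
s=sense();p=capture("wrist");cv2.imwrite("pics/w3.png",p["image"])
E
```

```text
time: 6.63
eef_pos: [0.4335, 0.2245, 0.1843]
tcp_rot: [2.005, 2.414, 0.011]
ft_force: [1.5, 1.0, -2.4]
width: 0.0676
finger_force: 69.4
time: 7.3
eef_pos: [0.4691, -0.0028, 0.178]
tcp_rot: [-2.601, -1.76, 0.004]
ft_force: [-0.1, 0.3, -3.4]
width: 0.0675
finger_force: 69.0
pos [ 0.4691 -0.0028  0.178 ] yaw 68.16 j [-0.12 -0.22  2.12 -0.    1.25  0.26] shift [7.8e-03 1.0e-04 3.1e-01] turn -0.002
```

View pics/w3.png

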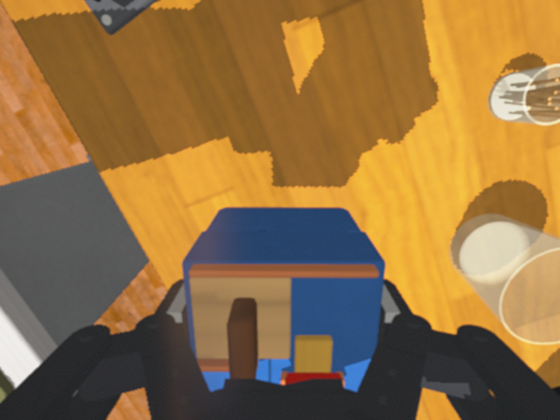

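The picture shows the caddy held square between the fingers with clear worktop below. The glass at (500,260) and the pot at (530,95) are well away. I'll lower it, watching the force.

```bash
python3 -m inch '[[1,[0,0,0.06],0],[1,[0,0,0.12],0],[1,[0,0,0.18],0],[1,[0,0,0.23],0],[1,[0,0,0.27],0],[1,[0,0,0.3],0],[1,[0,0,0.308],0],[1,[0,0,0.31],0]]'
python3 -m inch '[[1,[0,0,0.003],0],[1,[0,0,0.006],0],[1,[0,0,0.009],0],[1,[0,0,0.011],0],[1,[0,0,0.011],0],[1,[0,0,0.011],0],[1,[0,0,0.011],0],[1,[0,0,0.011],0]]'
```

```text
time: 8.02
eef_pos: [0.4688, 0.0006, 0.0541]
tcp_rot: [-2.594, -1.767, 0.004]
ft_force: [-0.2, -0.5, -2.9]
width: 0.0673
finger_force: 69.3
time: 8.68
eef_pos: [0.471, -0.0002, 0.0528]
tcp_rot: [2.597, 1.767, 0.002]
ft_force: [-3.7, 2.1, 6.6]
width: 0.0672
finger_force: 70.0
```

```bash
python3 -m inch '[[0.2,[0,0,0],0],[-0.3,[0,0,0],0],[-1,[0,0,0],0],[-1,[0,0,0],0],[-1,[0,0,0],0],[-1,[0,0,0],0],[-1,[0,0,0],0],[-1,[0,0,0],0]]'
python3 -m inch '[[-1,[0,0,-0.02],0],[-1,[0,0,-0.08],0],[-1,[0,0,-0.15],0],[-1,[0,0,-0.22],0],[-1,[0,0,-0.29],0],[-1,[0,0,-0.33],0.1],[-1,[0,0,-0.33],0.25],[-1,[0,0,-0.33],0.35]]'
python3 -m inch '[[-1,[0,0,0],0.15],[-1,[0,0,0],0.3],[-1,[0,0,0],0.45],[-1,[0,0,0],0.6],[-1,[0,0,0],0.75],[-1,[0,0,0],0.9],[-1,[0,0,0],1],[-1,[0,0,0],1]]' | head -1
python3 -m inch '[[-1,[0,0,0],0.15],[-1,[0,0,0],0.3],[-1,[0,0,0],0.45],[-1,[0,0,0],0.6],[-1,[0,0,0],0.65],[-1,[0,0,0],0.65],[-1,[0,0,0],0.65],[-1,[0,0,0],0.65]]'
cat >> h.py <<'E'
def tops(c,ztop,rad=.06,save=None):
    s=sense();p=capture("wrist");w=cloud(p,s)
    if save: cv2.imwrite(save,p["image"])
    H,S,V=cv2.split(cv2.cvtColor(p["image"],cv2.COLOR_BGR2HSV))
    near=np.hypot(w[...,0]-c[0],w[...,1]-c[1])<rad; z=w[...,2]-ztop
    for n,k in (("blue",(abs(H.astype(int)-108)<12)&(S>120)&(abs(z)<.006)),("top",(abs(z)<.004)),("red",((H<8)|(H>172))&(S>150)&(z>.009)),("dark",(H>8)&(H<172)&(z>.012))):
        q=w[near&k]
        if len(q)>5: print(n,np.round(np.median(q,0),4));rect(q)
    return s,p,w
E
python3 - <<'E'
from h import *
tops([.47,0],.072)
plan([.47,0,.052],-21.75)
E
```

```text
time: 9.35
eef_pos: [0.4701, -0.0003, 0.0511]
tcp_rot: [2.598, 1.767, 0.0]
ft_force: [-0.7, -0.2, -0.3]
width: 0.0855
finger_force: 0.0
time: 10.02
eef_pos: [0.4712, -0.0004, 0.1859]
tcp_rot: [2.817, 1.386, 0.006]
ft_force: [-0.3, -1.1, -0.6]
width: 0.0853
finger_force: 0.0
time: 10.68
time: 11.35
eef_pos: [0.4701, -0.0003, 0.1833]
tcp_rot: [3.087, -0.585, 0.0]
ft_force: [-0.6, 0.5, 0.6]
width: 0.0856
finger_force: 0.0
blue [ 0.4877 -0.0078  0.0719]
rect c [471.3  -0.9] size [57.5 67.2] ang 68.5 n 3590
top [ 0.4798 -0.0047  0.0721]
rect c [470.6  -0.7] size [59.6 68.7] ang 68.35 n 5217
red [ 0.4774 -0.0176  0.0905]
rect c [475.9 -17.6] size [ 7.5 19.4] ang 69.54 n 325
dark [ 0.4788 -0.0047  0.2301]
rect c [472.8  -1.1] size [119.9  35.3] ang 68.99 n 27022
pos [ 4.701e-01 -3.000e-04  1.833e-01] yaw -21.47 j [-0.11 -0.23  2.11 -0.    1.26  1.83] shift [-0.0005 -0.0006  0.3282] turn 0.0062
```

Step 1 is met. The caddy stands at (0.4707, -0.0007) with its x at -21.7°, so I'll take it by the long faces.

```bash
python3 -m inch '[[-1,[0.002,0,0.06],0.006],[-1,[0.002,0,0.13],0.006],[-1,[0.002,0,0.19],0.006],[-1,[0.002,0,0.24],0.006],[-1,[0.002,0,0.28],0.006],[-1,[0.002,0,0.31],0.006],[-1,[0.002,0,0.327],0.006],[-1,[0.002,0,0.327],0.006]]' 60
python3 -m inch '[[0,[0,0,0],0],[0.5,[0,0,0],0],[1,[0,0,0],0],[1,[0,0,0],0],[1,[0,0,0],0],[1,[0,0,0],0],[1,[0,0,0],0],[1,[0,0,0],0]]' 60
python3 -m inch '[[1,[0,0,-0.02],0],[1,[0,0,-0.05],0],[1,[0,0,-0.1],0],[1,[0,0,-0.15],0],[1,[0,0,-0.2],0],[1,[0,0,-0.25],0],[1,[0,0,-0.3],0],[1,[0,0,-0.32],0]]'
python3 - <<'E'
from h import *
plan([.4108,-.3082,.18],-21.75)
E
```

```text
time: 12.07
eef_pos: [0.4696, -0.0005, 0.0507]
tcp_rot: [3.085, -0.594, -0.005]
ft_force: [0.3, -0.5, 0.4]
width: 0.0851
finger_force: 0.0
time: 12.73
eef_pos: [0.472, -0.0006, 0.0537]
tcp_rot: [-3.084, 0.595, -0.004]
ft_force: [0.3, 1.4, 5.1]
width: 0.0594
finger_force: 66.1
time: 13.4
eef_pos: [0.4712, -0.0007, 0.1824]
tcp_rot: [3.085, -0.595, 0.004]
ft_force: [0.8, 1.0, -3.7]
width: 0.0595
finger_force: 65.6
pos [ 0.4712 -0.0007  0.1824] yaw -21.82 j [-0.12 -0.23  2.11 -0.    1.25  1.84] shift [0.1457 0.7697 0.006 ] turn -0.0017
```

```bash
python3 -m inch '[[1,[0.01,0.06,0],0],[1,[0.03,0.15,0],0],[1,[0.05,0.25,0],0],[1,[0.07,0.35,0],0],[1,[0.08,0.44,0],0],[1,[0.1,0.53,0],0],[1,[0.11,0.6,0],0],[1,[0.12,0.65,0],0]]' | head -1
python3 -m inch '[[1,[0.01,0.05,0],0],[1,[0.02,0.09,0],0],[1,[0.025,0.12,0],0],[1,[0.025,0.12,0],0],[1,[0.025,0.12,0],0],[1,[0.025,0.12,0],0],[1,[0.025,0.12,0],0],[1,[0.025,0.12,0],0]]'
python3 - <<'E'
from h import *
plan([.4108,-.3082,.18],-21.75)
s,p,w=tops([.41,-.305],.2-.072+.072-.0,rad=.08,save="pics/w4.png")
H,S,V=cv2.split(cv2.cvtColor(p["image"],cv2.COLOR_BGR2HSV))
near=np.hypot(w[...,0]-.4108,w[...,1]+.3082)<.075
for lo,hi in ((.004,.014),(.06,.08),(.004,.08)):
    q=w[near&(S<70)&(w[...,2]>lo)&(w[...,2]<hi)]
    if len(q)>5: print(lo,hi);rect(q)
b=near&(abs(H.astype(int)-108)<12)&(S>120); print("blue z",np.percentile(w[b][:,2],[5,50,95]))
E
```

```text
time: 14.07
time: 14.73
eef_pos: [0.4103, -0.3072, 0.1802]
tcp_rot: [-3.085, 0.593, 0.0]
ft_force: [0.4, 0.8, -3.7]
width: 0.0591
finger_force: 66.7
pos [ 0.4103 -0.3072  0.1802] yaw -21.76 j [-0.75 -0.12  2.03  0.    1.24  1.2 ] shift [0.0022 0.0017 0.0004] turn -0.0003
blue [ 0.4285 -0.3159  0.1983]
rect c [ 413.5 -312.2] size [54.1 58. ] ang 67.95 n 10984
top [ 0.4231 -0.3097  0.1987]
rect c [ 416.9 -311.4] size [78.9 75.5] ang 26.79 n 19906
red [ 0.4173 -0.3249  0.2168]
rect c [ 414.5 -324.5] size [ 8.1 20.3] ang 68.54 n 1798
dark [ 0.4191 -0.3178  0.2301]
rect c [ 413.8 -309.2] size [132.2  33.8] ang 68.33 n 29011
0.004 0.014
rect c [ 434.5 -317.9] size [99.9 60. ] ang 68.51 n 5045
0.06 0.08
rect c [ 444.4 -321.7] size [84.9 21.7] ang 68.25 n 2011
0.004 0.08
rect c [ 434.5 -317.9] size [99.9 60. ] ang 68.51 n 7518
blue z [0.15195092 0.19786393 0.19910358]
```

View pics/w4.png

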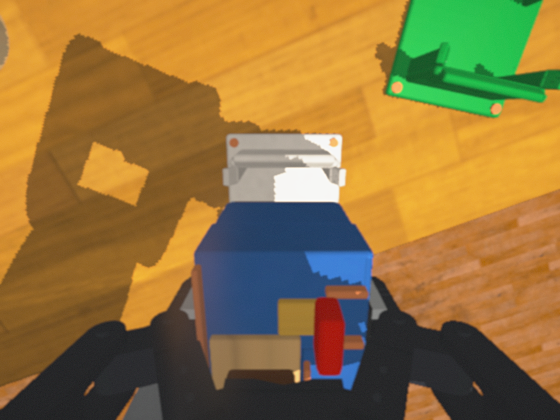

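The picture shows the caddy held square above the white cradle (top edge visible at (285,165)), with the green one off to the upper right. The in-hand offset is about 1 mm, so I'll correct for it and lower.

```bash
python3 -m inch '[[1,[0.002,0.002,0.02],0],[1,[0.002,0.002,0.05],0],[1,[0.002,0.002,0.08],0],[1,[0.002,0.002,0.1],0],[1,[0.002,0.002,0.12],0],[1,[0.002,0.002,0.14],0],[1,[0.002,0.002,0.16],0],[1,[0.002,0.002,0.17],0]]'
python3 -m inch '[[1,[0,0,0.02],0],[1,[0,0,0.04],0],[1,[0,0,0.06],0],[1,[0,0,0.08],0],[1,[0,0,0.095],0],[1,[0,0,0.11],0],[1,[0,0,0.118],0],[1,[0,0,0.118],0]]'
```

```text
time: 15.45
eef_pos: [0.4101, -0.3087, 0.1108]
tcp_rot: [-3.084, 0.595, 0.003]
ft_force: [0.3, -0.2, -4.2]
width: 0.0595
finger_force: 66.6
time: 16.12
eef_pos: [0.4101, -0.3087, 0.0641]
tcp_rot: [-3.084, 0.595, 0.002]
ft_force: [-1.0, 0.3, -4.3]
width: 0.0594
finger_force: 66.6
```

```bash
python3 -m inch '[[1,[0,0,0.002],0],[1,[0,0,0.004],0],[1,[0,0,0.006],0],[1,[0,0,0.008],0],[1,[0,0,0.01],0],[1,[0,0,0.01],0],[1,[0,0,0.01],0],[1,[0,0,0.01],0]]'
```

```text
time: 16.78
eef_pos: [0.4108, -0.3093, 0.0617]
tcp_rot: [3.084, -0.595, 0.001]
ft_force: [-2.6, 1.8, 1.5]
width: 0.0593
finger_force: 66.8
```

```bash
python3 -m inch '[[0.6,[0,0,0],0],[0.2,[0,0,0],0],[-0.3,[0,0,0],0],[-1,[0,0,0],0],[-1,[0,0,0],0],[-1,[0,0,0],0],[-1,[0,0,0],0],[-1,[0,0,0],0]]'
python3 -m inch '[[-1,[0,0,-0.02],0],[-1,[0,0,-0.08],0],[-1,[0,0,-0.15],0],[-1,[0,0,-0.22],0],[-1,[-0.04,0,-0.29],0],[-1,[-0.08,0,-0.35],0],[-1,[-0.08,0,-0.38],0],[-1,[-0.08,0,-0.38],0]]'
python3 - <<'E'
from h import *
s,p,w=tops([.4108,-.3082],.08,rad=.05,save="pics/w5.png")
near=np.hypot(w[...,0]-.4108,w[...,1]+.3082)<.04
q=w[near&(w[...,2]>.0925)&(w[...,2]<.11)]
H,S,V=cv2.split(cv2.cvtColor(p["image"],cv2.COLOR_BGR2HSV))
c=np.radians(-21.75);U=np.array([[np.cos(c),np.sin(c)],[-np.sin(c),np.cos(c)]])
red=((H<8)|(H>172))&(S>150)
for n,k in(("red",red),("dark",~red)):
    q=w[near&k&(w[...,2]>.094)&(w[...,2]<.11)];l=(q[:,:2]-[.4108,-.3082])@U.T*1000
    print(n,np.percentile(l,[2,50,98],axis=0).round(1).tolist(),np.percentile(q[:,2],[50,98]))
plan([.4108,-.3082,.2],-21.75)
E
```

```text
time: 17.45
eef_pos: [0.4106, -0.3092, 0.061]
tcp_rot: [3.085, -0.595, 0.0]
ft_force: [0.8, -0.3, 0.7]
width: 0.0854
finger_force: 0.0
time: 18.12
eef_pos: [0.3822, -0.2986, 0.2174]
tcp_rot: [3.08, -0.595, 0.011]
ft_force: [-0.1, -1.0, 0.2]
width: 0.0855
finger_force: 0.0
blue [ 0.4261 -0.3171  0.0799]
rect c [ 410.2 -309.3] size [58.4 67.2] ang 68.23 n 3242
top [ 0.4177 -0.3136  0.0801]
rect c [ 409.5 -309.7] size [59.5 68.3] ang 68.34 n 4727
red [ 0.4152 -0.3265  0.0987]
rect c [ 414.6 -326.2] size [ 7.3 19.5] ang 68.9 n 282
dark [ 0.3942 -0.2972  0.2724]
rect c [ 392.1 -301.6] size [51.6 82.2] ang 6.89 n 18137
red [[1.4, -18.9], [10.8, -15.3], [19.8, -11.7]] [0.09866053 0.09985485]
dark [[-16.7, -19.6], [-11.9, 5.1], [13.9, 17.6]] [0.09850728 0.10002102]
pos [ 0.3817 -0.298   0.2149] yaw -21.84 j [-0.77 -0.23  2.06  0.    1.31  1.18] shift [ 0.0768 -0.0033  0.0376] turn -0.0021
```

View pics/w5.png

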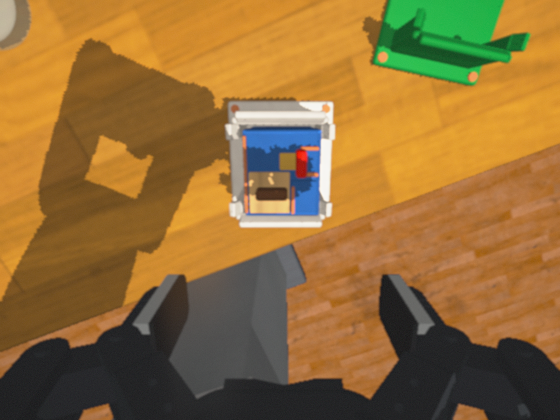

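The caddy is home in the white cradle (top at z = 0.080, about 1.5 mm off centre). The red tab is at (302,163) and the lid tab at (270,193). I'll shut the gripper and measure its shut tips before using them as a pusher.

```bash
python3 -m inch '[[1,[0.02,-0.026,0],0],[1,[0.05,-0.026,0.03],0],[1,[0.08,-0.026,0.06],0],[1,[0.104,-0.026,0.09],0],[1,[0.104,-0.026,0.12],0],[1,[0.104,-0.026,0.138],0],[1,[0.104,-0.026,0.138],0],[1,[0.104,-0.026,0.138],0]]' 20
python3 - <<'E'
from h import *
plan([.4240,-.3038,.115],-21.75)
s=sense();p=capture("wrist");cv2.imwrite("pics/w6.png",p["image"])
d=p["depth"];K=p["K"];v,u=np.mgrid[:420,:560];c=np.stack([(u-K[0,2])*d/K[0,0],(v-K[1,2])*d/K[1,1],d],-1)
t=c@p["mount"][:3,:3].T+p["mount"][:3,3]; ok=(d>0)&(abs(t[...,1])<.04)&(abs(t[...,0])<.03)
for z in range(-10,44,4):
    q=t[ok&(t[...,2]>z/1e3)&(t[...,2]<=(z+4)/1e3)]
    if len(q)>3: print(z,len(q),"x",np.percentile(q[:,0],[2,98]).round(4),"y",np.percentile(q[:,1],[2,98]).round(4))
E
```

```text
time: 18.83
eef_pos: [0.4226, -0.3025, 0.1566]
tcp_rot: [-3.083, 0.595, 0.004]
ft_force: [0.7, -0.2, 0.0]
width: 0.0001
finger_force: 0.0
pos [ 0.4226 -0.3025  0.1566] yaw -21.83 j [-0.72 -0.08  2.03 -0.    1.19  1.23] shift [0.0047 0.0019 0.1039] turn -0.0019
-10 235 x [0.0066 0.0114] y [-0.0122  0.0135]
-6 348 x [0.0062 0.0113] y [-0.0127  0.0135]
-2 345 x [0.0062 0.0113] y [-0.0125  0.0133]
2 318 x [0.0061 0.0113] y [-0.0126  0.0136]
6 290 x [0.0061 0.0112] y [-0.0126  0.0136]
10 244 x [0.0062 0.0112] y [-0.0123  0.0135]
14 245 x [0.0063 0.0112] y [-0.012   0.0128]
18 96 x [0.0062 0.0111] y [-0.0103  0.0113]
```

View pics/w6.png

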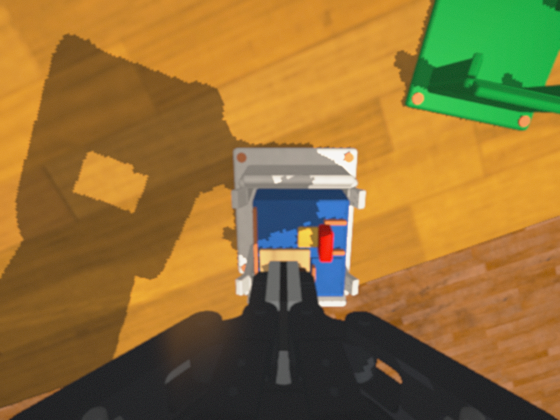

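The tips when shut are about 24 mm ahead of the TCP and 13 mm to each side. They are lined up just left of the red tab at (326,243). Next: descend and push.

```bash
python3 -m inch '[[1,[0.003,0,0.03],0],[1,[0.003,0,0.06],0],[1,[0.003,0,0.08],0],[1,[0.003,0,0.1],0],[1,[0.003,0,0.11],0],[1,[0.003,0,0.115],0],[1,[0.003,0,0.117],0],[1,[0.003,0,0.117],0]]'
python3 -m inch '[[1,[0,0,0],0],[1,[0,0.005,0],0],[1,[0,0.01,0],0],[1,[0,0.015,0],0],[1,[0,0.02,0],0],[1,[0,0.025,0],0],[1,[0,0.03,0],0],[1,[0,0.03,0],0]]'
python3 - <<'E'
from h import *
s,p,w=tops([.4108,-.3082],.08,rad=.05)
plan([.4,-.3,.112])
E
```

```text
time: 19.55
eef_pos: [0.4246, -0.3036, 0.1111]
tcp_rot: [3.085, -0.595, 0.0]
ft_force: [-0.1, 0.2, -0.3]
width: -0.0
finger_force: 0.0
time: 20.22
eef_pos: [0.42, -0.315, 0.1113]
tcp_rot: [3.085, -0.595, 0.001]
ft_force: [1.3, 1.0, 1.4]
width: 0.0002
finger_force: 0.6
blue [ 0.4325 -0.3156  0.0799]
rect c [ 418.3 -313.4] size [57.8 50.5] ang 68.72 n 4819
top [ 0.4304 -0.3145  0.08  ]
rect c [ 417.8 -313. ] size [60.2 51.9] ang 68.42 n 5731
red [ 0.4181 -0.3323  0.0986]
rect c [ 414.6 -331.6] size [ 7.9 22.6] ang 71.23 n 650
dark [ 0.4306 -0.3182  0.1552]
rect c [ 423.9 -314.5] size [92.7 32.9] ang 68.37 n 32416
pos [ 0.4201 -0.3148  0.1113] yaw -21.85 j [-0.75 -0.01  2.05  0.    1.1   1.21] shift [-0.0605 -0.0157 -0.0018] turn 0.0
```

```bash
python3 -m inch '[[1,[0,0.003,0],0],[1,[0,0.006,0],0],[1,[0,0.009,0],0],[1,[0,0.012,0],0],[1,[0,0.014,0],0],[1,[0,0.016,0],0],[1,[0,0.016,0],0],[1,[0,0.016,0],0]]'
python3 -m inch '[[1,[0,0.002,0],0],[1,[0,0.004,0],0],[1,[0,0.005,0],0],[1,[0,0.006,0],0],[1,[0,0.006,0],0],[1,[0,0.006,0],0],[1,[0,0.006,0],0],[1,[0,0.006,0],0]]'
python3 - <<'E'
from h import *
s,p,w=tops([.4108,-.3082],.08,rad=.05)
plan([.4,-.3,.112])
E
```

```text
time: 20.93
eef_pos: [0.4176, -0.3206, 0.1111]
tcp_rot: [-3.085, 0.595, 0.0]
ft_force: [0.9, 0.4, 0.4]
width: -0.0
finger_force: 0.6
time: 21.6
eef_pos: [0.417, -0.3221, 0.1111]
tcp_rot: [-3.083, 0.595, -0.0]
ft_force: [2.8, 4.1, 1.1]
width: -0.0002
finger_force: 2.6
blue [ 0.4319 -0.3153  0.0804]
rect c [ 426.1 -317.7] size [58.  32.5] ang 68.48 n 4532
top [ 0.4306 -0.3123  0.0805]
rect c [ 418.9 -314.8] size [60.  48.3] ang 68.92 n 5564
red [ 0.4156 -0.3392  0.0986]
rect c [ 411.4 -338.2] size [ 7.7 23.2] ang 71.25 n 612
dark [ 0.4288 -0.3225  0.1554]
rect c [ 423.7 -316. ] size [94.3 33.1] ang 67.49 n 31437
pos [ 0.417  -0.3221  0.111 ] yaw -21.83 j [-0.76 -0.01  2.05  0.    1.1   1.19] shift [-0.06   -0.0354 -0.0023] turn 0.0
```

```bash
python3 -m inch '[[1,[0,-0.01,0],0],[1,[0,-0.03,0],0],[1,[0,-0.03,-0.05],0],[1,[0,-0.03,-0.12],0],[1,[-0.05,-0.05,-0.2],0],[1,[-0.1,-0.06,-0.27],0],[1,[-0.13,-0.06,-0.27],0],[1,[-0.13,-0.06,-0.27],0]]'
python3 - <<'E'
from h import *
s,p,w=tops([.4108,-.3082],.08,rad=.05)
near=np.hypot(w[...,0]-.4108,w[...,1]+.3082)<.04
H,S,V=cv2.split(cv2.cvtColor(p["image"],cv2.COLOR_BGR2HSV))
c=np.radians(-21.75);U=np.array([[np.cos(c),np.sin(c)],[-np.sin(c),np.cos(c)]])
red=((H<8)|(H>172))&(S>150)
for n,k in(("red",red),("dark",~red)):
    q=w[near&k&(w[...,2]>.092)&(w[...,2]<.103)];l=(q[:,:2]-[.4108,-.3082])@U.T*1000
    if len(l): print(n,len(l),np.percentile(l,[2,50,98],axis=0).round(1).tolist())
plan([.3820,-.2913,.112],-21.75)
E
```

```text
time: 22.32
eef_pos: [0.377, -0.2811, 0.2214]
tcp_rot: [3.081, -0.594, 0.005]
ft_force: [-0.0, -0.1, -0.2]
width: -0.0002
finger_force: 0.0
blue [ 0.4251 -0.3162  0.0799]
rect c [ 409.9 -309.7] size [58.4 66.2] ang 68.98 n 3262
top [ 0.4179 -0.3132  0.0801]
rect c [ 409.7 -309.7] size [60.2 67.3] ang 68.19 n 4883
red [ 0.4112 -0.3356  0.0986]
rect c [ 410.6 -335.9] size [ 6.6 19.2] ang 69.15 n 288
dark [ 0.3861 -0.2949  0.2679]
rect c [ 385.5 -305.3] size [51.2 85. ] ang 10.37 n 26881
red 274 [[1.3, -28.9], [10.1, -25.4], [19.1, -22.6]]
dark 422 [[-16.4, -30.2], [-11.7, 4.6], [17.4, 17.6]]
pos [ 0.3772 -0.281   0.2198] yaw -21.84 j [-0.75 -0.26  2.08 -0.    1.32  1.2 ] shift [0.0202 0.019  0.2696] turn -0.002
```

The bolt moved about 10.5 mm and then resisted with 5 N. To be sure it is at its stop before touching the lid, I'll give it a second, slightly firmer push.

```bash
python3 -m inch '[[1,[0.05,0.02,0.03],0],[1,[0.1,0.03,0.07],0],[1,[0.13,0.03,0.12],0],[1,[0.13,0.03,0.18],0],[1,[0.13,0.03,0.23],0],[1,[0.13,0.03,0.26],0],[1,[0.13,0.03,0.27],0],[1,[0.13,0.03,0.27],0]]' 
python3 -m inch '[[1,[0,0.01,0],0],[1,[0,0.02,0],0],[1,[0,0.025,0],0],[1,[0,0.03,0],0],[1,[0,0.032,0],0],[1,[0,0.034,0],0],[1,[0,0.034,0],0],[1,[0,0.034,0],0]]' 
python3 -m inch '[[1,[0,0.002,0],0],[1,[0,0.004,0],0],[1,[0,0.006,0],0],[1,[0,0.006,0],0],[1,[0,0.006,0],0],[1,[0,0.006,0],0],[1,[0,0.006,0],0],[1,[0,0.006,0],0]]'
```

```text
time: 23.03
eef_pos: [0.4211, -0.3113, 0.1098]
tcp_rot: [-3.083, 0.595, 0.003]
ft_force: [-0.7, -0.1, 0.3]
width: 0.0001
finger_force: 0.0
time: 23.7
eef_pos: [0.4165, -0.3239, 0.1115]
tcp_rot: [-3.084, 0.595, -0.001]
ft_force: [2.6, 5.1, 3.6]
width: 0.0003
finger_force: 2.7
time: 24.37
eef_pos: [0.4159, -0.3254, 0.1114]
tcp_rot: [-3.082, 0.595, -0.001]
ft_force: [3.2, 7.4, 3.1]
width: -0.0002
finger_force: 4.3
```

```bash
python3 -m inch '[[1,[0,-0.01,0],0],[1,[0,-0.03,0],0],[1,[0,-0.03,-0.05],0],[1,[0,-0.03,-0.12],0],[1,[-0.05,-0.05,-0.2],0],[1,[-0.1,-0.06,-0.27],0],[1,[-0.13,-0.06,-0.27],0],[1,[-0.13,-0.06,-0.27],0]]' | head -2
cat > look.py <<'E'
from h import *
s,p,w=tops([.4108,-.3082],.08,rad=.05)
near=np.hypot(w[...,0]-.4108,w[...,1]+.3082)<.045
H,S,V=cv2.split(cv2.cvtColor(p["image"],cv2.COLOR_BGR2HSV))
c=np.radians(-21.75);U=np.array([[np.cos(c),np.sin(c)],[-np.sin(c),np.cos(c)]])
red=((H<8)|(H>172))&(S>150)
for n,k in(("red",red),("dark",~red)):
    q=w[near&k&(w[...,2]>.092)&(w[...,2]<.103)];l=(q[:,:2]-[.4108,-.3082])@U.T*1000
    if n=="dark": l=l[(l[:,1]>-10)&(l[:,1]<20)]
    if len(l): print(n,len(l),np.percentile(l,[2,50,98],axis=0).round(1).tolist())
cv2.imwrite("pics/look.png",cv2.resize(p["image"][60:300,160:420],(650,600),interpolation=cv2.INTER_CUBIC))
plan([.3820,-.2913,.112],-21.75)
E
python3 look.py
```

```text
time: 25.03
eef_pos: [0.3754, -0.285, 0.2215]
blue [ 0.4262 -0.3122  0.0799]
rect c [ 411.  -305.7] size [58.8 66.6] ang 68.3 n 3370
top [ 0.4197 -0.3097  0.0801]
rect c [ 411.2 -306. ] size [60.  67.3] ang 68.2 n 4801
red [ 0.4126 -0.3321  0.0985]
rect c [ 412.1 -332.4] size [ 6.8 19.2] ang 68.22 n 277
dark [ 0.385  -0.2968  0.2666]
rect c [ 386.5 -303. ] size [53.6 81.9] ang 8.83 n 26498
red 270 [[1.2, -25.1], [10.7, -21.5], [19.3, -18.7]]
dark 344 [[-15.9, -1.1], [-11.3, 9.2], [-8.0, 19.6]]
pos [ 0.3756 -0.2849  0.2198] yaw -21.85 j [-0.76 -0.26  2.08 -0.    1.32  1.19] shift [0.0202 0.0084 0.2696] turn -0.0023
```

View pics/look.png

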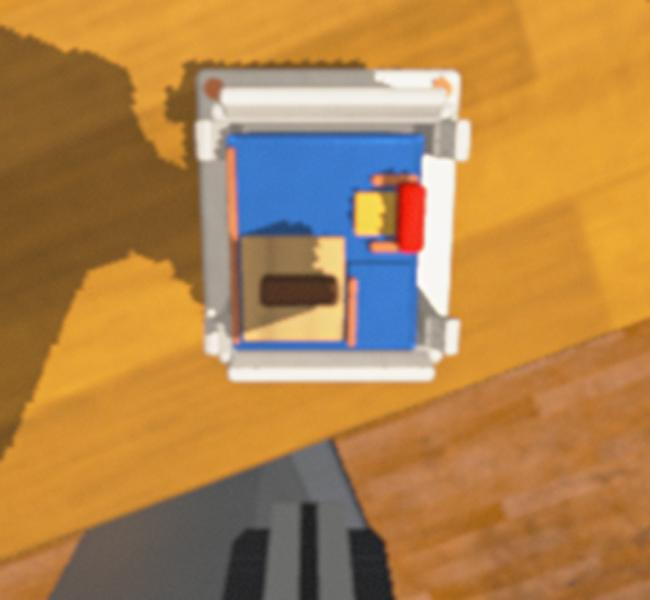

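The red tab now overhangs the caddy's edge at (412,215). It sits 10.4 mm beyond its start relative to the caddy after both pushes, so the bolt is at its stop. The lid tab is at (297,290). Now I'll push the lid along +x (image up).

```bash
python3 -m inch '[[1,[0.021,0,0.04],0],[1,[0.021,0,0.09],0],[1,[0.021,0,0.15],0],[1,[0.021,0,0.2],0],[1,[0.021,0,0.24],0],[1,[0.021,0,0.26],0],[1,[0.021,0,0.27],0],[1,[0.021,0,0.27],0]]' 
python3 -m inch '[[1,[0.005,0,0],0],[1,[0.01,0,0],0],[1,[0.015,0,0],0],[1,[0.02,0,0],0],[1,[0.025,0,0],0],[1,[0.03,0,0],0],[1,[0.035,0,0],0],[1,[0.035,0,0],0]]' 
python3 -m inch '[[1,[0.004,0,0],0],[1,[0.008,0,0],0],[1,[0.012,0,0],0],[1,[0.016,0,0],0],[1,[0.02,0,0],0],[1,[0.024,0,0],0],[1,[0.026,0,0],0],[1,[0.026,0,0],0]]'
```

```text
time: 25.75
eef_pos: [0.3838, -0.2879, 0.1103]
tcp_rot: [-3.084, 0.595, 0.002]
ft_force: [0.6, 0.0, 0.3]
width: -0.0001
finger_force: 0.0
time: 26.42
eef_pos: [0.397, -0.2934, 0.1112]
tcp_rot: [3.085, -0.595, 0.0]
ft_force: [-1.3, -0.7, -0.2]
width: 0.0004
finger_force: 0.0
time: 27.08
eef_pos: [0.4065, -0.2971, 0.1111]
tcp_rot: [-3.085, 0.595, -0.0]
ft_force: [-1.8, 1.1, 0.7]
width: 0.0002
finger_force: 0.6
```

```bash
python3 -m inch '[[1,[0.003,0,0],0],[1,[0.006,0,0],0],[1,[0.009,0,0],0],[1,[0.012,0,0],0],[1,[0.012,0,0],0],[1,[0.012,0,0],0],[1,[0.012,0,0],0],[1,[0.012,0,0],0]]' 
python3 -m inch '[[1,[0.002,0,0],0],[1,[0.004,0,0],0],[1,[0.006,0,0],0],[1,[0.006,0,0],0],[1,[0.006,0,0],0],[1,[0.006,0,0],0],[1,[0.006,0,0],0],[1,[0.006,0,0],0]]'
```

```text
time: 27.75
eef_pos: [0.4108, -0.2988, 0.1111]
tcp_rot: [-3.085, 0.595, 0.0]
ft_force: [-0.3, 1.3, 0.1]
width: 0.0002
finger_force: 0.7
time: 28.42
eef_pos: [0.4131, -0.2998, 0.1112]
tcp_rot: [3.085, -0.595, 0.0]
ft_force: [-1.3, 0.9, 2.2]
width: -0.0
finger_force: 0.9
```

```bash
python3 -m inch '[[1,[0.002,0,0],0],[1,[0.004,0,0],0],[1,[0.006,0,0],0],[1,[0.006,0,0],0],[1,[0.006,0,0],0],[1,[0.006,0,0],0],[1,[0.006,0,0],0],[1,[0.006,0,0],0]]' 
python3 -m inch '[[1,[0.002,0,0],0],[1,[0.004,0,0],0],[1,[0.006,0,0],0],[1,[0.006,0,0],0],[1,[0.006,0,0],0],[1,[0.006,0,0],0],[1,[0.006,0,0],0],[1,[0.006,0,0],0]]'
```

```text
time: 29.08
eef_pos: [0.4142, -0.3002, 0.1111]
tcp_rot: [-3.084, 0.594, 0.006]
ft_force: [-6.5, 1.2, 5.2]
width: -0.0001
finger_force: 3.9
time: 29.75
eef_pos: [0.4145, -0.3004, 0.111]
tcp_rot: [-3.083, 0.593, 0.015]
ft_force: [-15.0, 6.1, 12.7]
width: 0.0002
finger_force: 8.5
```

Firm stop reached at 15 N. I'll back off, rise and check.

```bash
python3 -m inch '[[1,[-0.02,0,0],0],[1,[-0.05,0,0],0],[1,[-0.08,0,-0.05],0],[1,[-0.1,0,-0.12],0],[1,[-0.12,0,-0.2],0],[1,[-0.12,0,-0.27],0],[1,[-0.12,0,-0.3],0],[1,[-0.12,0,-0.3],0]]' 
python3 -m inch '[[1,[0,0,0],0],[1,[0,0,0],0],[1,[0,0,0],0],[1,[0,0,0],0],[1,[0,0,0],0],[1,[0,0,0],0],[1,[0,0,0],0],[1,[0,0,0],0]]' | tail -4
python3 look.py
```

```text
time: 30.42
eef_pos: [0.3746, -0.2852, 0.2351]
tcp_rot: [3.08, -0.594, 0.011]
ft_force: [0.6, -0.8, 0.9]
width: 0.0004
finger_force: 0.0
tcp_rot: [-3.085, 0.595, 0.0]
ft_force: [-0.3, -0.6, -0.7]
width: 0.0001
finger_force: 0.0
blue [ 0.4024 -0.3166  0.0798]
rect c [ 411.2 -305.7] size [58.6 66.6] ang 68.38 n 2086
top [ 0.4178 -0.314   0.0802]
rect c [ 411.3 -306.2] size [59.7 67.3] ang 68.26 n 3550
red [ 0.4127 -0.3321  0.0985]
rect c [ 412.4 -332.5] size [ 6.6 18.8] ang 68.09 n 260
dark [ 0.3828 -0.2957  0.2761]
rect c [ 396.1 -300.5] size [76.8 65.8] ang 75.43 n 24692
red 254 [[1.2, -25.0], [10.7, -21.6], [19.4, -18.7]]
dark 316 [[7.0, -1.2], [10.8, 9.2], [14.3, 19.6]]
pos [ 0.3729 -0.2837  0.2311] yaw -21.83 j [-0.76 -0.28  2.07  0.    1.35  1.19] shift [0.0281 0.0092 0.2976] turn -0.0018
```

View pics/look.png

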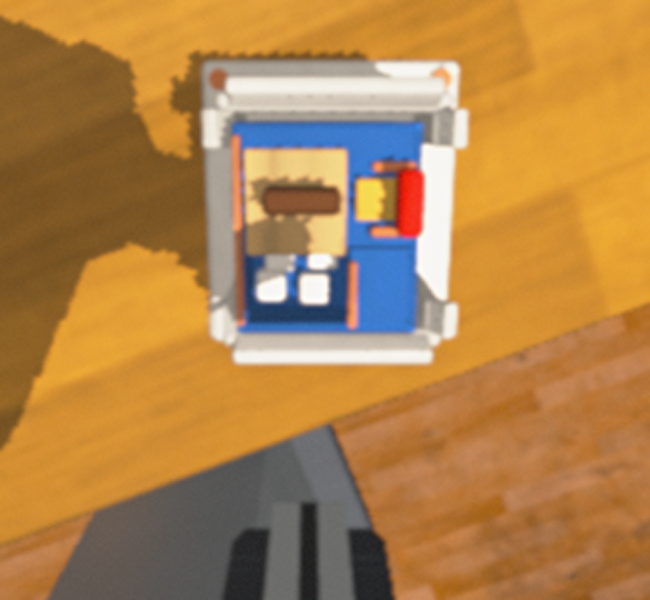

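The lid has slid up to its stop and the sugar cubes show at (290,285). The bolt tab is still out at (410,200) and the caddy sits level in the cradle (top at z = 0.080, about 2 mm off centre).

```bash
python3 -c "
from plant import close_job
print(close_job())"
```

```text
the job is handed in; nothing more can be done
None
```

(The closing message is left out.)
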